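# Hang the planishing hammer on the tool balancer

### The job

Pull the balancer's sprung hook down by its black grip until the catch holds it down, then hang the orange planishing hammer on the hook by its steel bail and let go of it. Then press the red trigger so that the balancer lifts the hammer all the way up, and leave the hammer hanging still; do not tip the hammer over on the way, and leave the other things on the bench where they are.

Things in the scene. Friction and masses are not known exactly. Their poses are not given: they have to be found in the camera images.
- stand: Balancer stand, fixed. Origin on the bench right below the hook's rod; x points away from the robot; the hook opens to -x. Grey foot plate 150 x 215 x 12 mm behind the hook; aluminium column 44 mm square at x +30, y -125 mm; low post (190 mm tall) at x +113 mm. Under its head (point head) no gripper pointing straight down fits: tilt 40 to 50 degrees, gripper body leaning to -x.
- hook (a joint): Travel of the sprung hook straight down, m: 0 = up, 0.100 = lower stop. The spring pulls up with 8 N (top) to 11.5 N (bottom), plus 4 N per 0.1 m/s of speed. Pulled down to 0.091 or more it is caught: let go, it stays at about 0.085. It runs up when the trigger is pressed and carries the hung hammer.
- hook_grip (a point): Centre of the black rubber grip on the hook's rod: a block 40 x 28 x 36 mm (x, y, z of the stand), to be pinched across its 28 mm (the stand's y). It moves with the hook, 349 mm above the bench when up, 6 mm to the stand's -x side of the rod.
- hook_saddle (a point): Bottom of the inside of the steel hook, where a bail rests; axes as the stand's. 71 mm below the grip's centre, 278 mm above the bench when up. J of 10 mm round bar in the x-z plane: shank axis at x +19 mm, tip at x -19 mm with its top 18 mm above the saddle, throat 28 mm, bar underside 10 mm below the saddle. Catch arms run from the shank to +x, 25 mm above it.
- trigger_pad (a point): Top centre of the red trigger pad (36 x 34 mm, 8 mm thick), 110 mm to the stand's +y side of the hook and about 175 mm above the bench, free above and below. Press it down, e.g. with closed fingertips, the tool tilted a little like at the hook to keep the wrist off the head: it turns about a shaft along the stand's y, 55 mm to its +x side.
- trigger (a joint): Angle of the trigger, rad: 0 = at rest (sprung back), 0.45 = fully down (pad about 24 mm lower, about 6 N). It also swings by itself up to about 0.2 while the hook passes the catch. Pressed beyond about 0.15 (pad 9 mm lower, about 5 N) it lets the hook go.
- hammer_mid (a point): Grasp point of the loose orange planishing hammer (0.36 to 0.54 kg), standing upright on its steel foot (36 mm across) on the bench: on its axis, 55 mm above its underside. Body 32 x 44 mm (hammer's x, y), from 14 to 80 mm above the underside; z up along it; grasp it across the 44 mm (y), tilted 40 to 50 degrees so that the bail clears the gripper. Symmetric under a half turn about z.
- bail (a point): Centre of the top bar of the hammer's steel bail, 120 mm above hammer_mid, axes as the hammer's. An arch of 8 mm round bar in the hammer's y-z plane (one looks through it along x): inner width 44 mm, 91 mm clear between the body's top and the bar. Hung, the bar's centre is about 4 mm above the saddle and the opening faces along the stand's x.
- doming_block: Bystander, loose steel doming block, 55 mm cube, 0.9 kg, origin under its centre. Stands near the hammer; the two may have changed places.
- chasing_hammer: Bystander, loose hand hammer lying on the bench, 240 mm long along its x.
- wrench: Bystander, loose steel wrench lying on the bench, 180 mm long.
- jar: Bystander, amber jar, 64 mm across, 85 mm tall, origin under it.
- wood_block: Bystander, loose wooden block 130 x 70 x 30 mm, origin under it.
- head (a point): Centre of the underside of the blue balancer head (62 mm along the stand's x, 172 mm along y), 450 mm above the bench, right above the hook and grip; its front edge is 12 mm to the -x side of the rod.
Not all that is in view belongs to the job. What is shaped like the part that bears hammer_mid but blue or green is not meant.

How it is judged:
On the way, in this order (a step that is already met when the one before it is completed fails the run):
1. the hook is held down by the catch, with the hand off its grip (value of joint hook above 0.075 m and distance between the grasp point and hook_grip above 0.06 m), for 0.3 s.
2. the hammer hangs on the caught-down hook by its bail, let go (value of joint hook above 0.075 m and distance between bail and hook_saddle below 0.018 m and angle between bail's own z axis and vertical below 0.2 rad and distance between the grasp point and hammer_mid above 0.06 m), for 0.3 s.
At the end, for the whole second after the job is handed in: The hook is fully up (within 10 mm), the hammer hangs from it by its bail (bar centre within 18 mm of the saddle), upright within 9 degrees and nearly still (under 0.06 m/s), and the trigger is sprung back (value of joint hook below 0.01 m and distance between bail and hook_saddle below 0.018 m and angle between bail's own z axis and vertical below 0.15 rad and value of joint trigger below 0.06 rad and linear speed of hammer below 0.06 m/s); the robot touches nothing.
It fails at once if the hammer is tipped over (angle between bail's own z axis and vertical above 0.9 rad).
It fails at once if a bystander is moved by more than 40 mm (distance of any of doming_block, chasing_hammer, wrench, jar, wood_block from where it was at the start of the episode above 0.04 m).
It also fails if it takes over 67 s, if anything falls off the work surface, if the arm or the gripper's body presses on something with over 40 N, if the wrist force passes 120 N, or if a joint passes its speed limit or range.

### The arm

A 6-joint arm with a two-finger parallel gripper is mounted at the origin on the work surface. World frame = base frame: x ahead of the robot, y to its left, z up, the work surface at z = 0. Lengths are in m, angles in rad, forces in N, time in s.
With the tool pointing down it reaches from about 0.3 to 0.775 m from the base axis. Payload 14.6 kg.
Tool frame: the origin (TCP) lies at the centre of the arm's flange, where the gripper is bolted on; the fingertips stand 199 mm ahead of it and the grasp point (between the pads) lies ctrl.tcp_to_grasp ahead of it (ctrl.tcp_to_grasp is the distance from the TCP to the grasp point, in m); z points along the fingers, y is the line along which they close (so a half turn about z gives the same grasp; the last joint's range is limited). The gripper opens to 94 mm and grips with 3 to 60 N. Pads are 16 mm wide; open, the fingers measure 119 mm over their backs; the gripper's body (75 mm by 177 mm) begins 78 mm behind the grasp point.
Start: joints at [-1.383, 0.3, 1.521, -0, 1.321, -0.067], TCP at [0.139, -0.532, 0.405] pointing down, gripper open.
Joint ranges: [-3.03, 3.03], [-0.79, 2.21], [0.23, 2.52], [-1.04, 4.18], [0, 3.07], [-2.55, 2.55]. Speed limits (rad/s): [2.22, 2.22, 2.57, 3.14, 3.14, 3.14].

### API

Orientations are given as [roll, pitch, yaw] about the fixed x, y, z axes, in that order (R = Rz(yaw) Ry(pitch) Rx(roll)).
In Python, from station import ctrl gives the robot as it stands. The module is installed in compiled form; this text tells all that it offers.
- The arm moves only by the shell command python3 -m jog 'ROWS' [OPENING] [FORCE]. ROWS is JSON, a list of rows, each a list of 6 numbers: the shift along the tool's x, y, z in cm, then the turn, a rotation vector about the tool's x, y, z in rad. In form: [[tx, ty, tz, ax, ay, az], ...]. A call has 1 to 8 rows; each row is the pose to reach, as a shift and turn from the pose commanded when the call began, along the tool's axes at that moment; what a row does not reach only later rows make up. A row lasts 1/10 s, in which the tool goes at most 50 mm and 8.59 degrees, less where a joint would pass 70% of its speed; a pose out of reach is approached as far as the arm can. A call with a gripper value outside its range is refused whole. OPENING is the opening in per cent of the stroke, from 0 (shut) to 100 (fully open), set as the call begins (- or left out, the last holds). The fingers move at their own pace and stop on an object; FORCE is the grip in N (left out, the last holds). Time passes only in rows, so rows that repeat a pose let the fingers close. It gives the time, the measured TCP pose, the force, the opening and the grip force at its end, in the units of the state.
- ctrl.get_obs(): the state, without advancing time (a new reading comes with each control period).
- ctrl.camera(name): name is "side" or "top"; returns a dict with "img" (480x640x3 uint8, blue, green, red), "intrinsics" (3x3 intrinsics, pixels), "R" (3x3) and "t" (3): a world point X has camera coordinates R X + t. Camera axes: x right, y down, z forward; pixel columns grow to the right and rows downward; lengths in m; the calibration is good to about 2 mm. A picture is of the moment at which its call begins. There is no depth.
- ctrl.hand_in(): hands the job in; it is judged then, once.
The state is a dict: "time_s": time; "qpos": joint angles; "joint_vel": joint speeds; "tau": joint torques, N m; "ee_pos": TCP position; "eef_rot": TCP orientation; "force": force on the tool from outside, world axes, zero at the start; "moment": the same for the moment, N m; "grip_width": finger opening in m; "grip_force": force on a finger pad.
Only numpy, scipy, OpenCV 4.12 (cv2) and the standard library are available. Lean on these libraries where they do the work, as an engineer would, in place of code of your own. Each camera call takes 0.05 s, during which the arm holds its last target. There are 200 camera calls.

## Working session

There is one attempt and no reset: what is moved stays moved. The work goes in short steps, Python scripts to look and compute and a shell command to move; the robot and the scene stay as the last step left them, time stands still between calls to the robot, and variables do not carry over. Pictures are saved under pics/ and viewed, at most 13 in all, crops included, and the job is handed in when it is done.

```bash
mkdir -p pics
cat > h.py <<'E'
import numpy as np, cv2
from scipy.spatial.transform import Rotation as Rn
from station import ctrl
def ray(c,u,v):
    K,R,t=np.array(c["intrinsics"]),np.array(c["R"]),np.array(c["t"])
    d=R.T@np.linalg.inv(K)@np.array([u,v,1.0]); return -R.T@t,d
def plane(c,u,v,z):
    o,d=ray(c,u,v); return o+d*(z-o[2])/d[2]
def tri(c1,p1,c2,p2):
    o1,d1=ray(c1,*p1);o2,d2=ray(c2,*p2)
    s=np.linalg.lstsq(np.c_[d1,-d2],o2-o1,rcond=None)[0]
    a,b=o1+d1*s[0],o2+d2*s[1]; return (a+b)/2,np.linalg.norm(a-b)
def proj(c,X):
    p=np.array(c["intrinsics"])@(np.array(c["R"])@np.array(X)+np.array(c["t"])); return p[:2]/p[2]
E
python3 - <<'E'
from h import *
for n in("top","side"):
    c=ctrl.camera(n); cv2.imwrite(f"pics/{n}0.png",c["img"]); np.savez(f"{n}0.npz",**c)
    print(n,np.round(c["intrinsics"],1).tolist(),np.round(c["R"],3).tolist(),np.round(-np.array(c["R"]).T@c["t"],3))
print(ctrl.tcp_to_grasp,{k:np.round(v,3).tolist() for k,v in ctrl.get_obs().items()})
E
```

```text
top [[467.8, 0.0, 314.5], [0.0, 467.8, 240.9], [0.0, 0.0, 1.0]] [[0.003, -1.0, -0.018], [-0.994, -0.001, -0.107], [0.107, 0.018, -0.994]] [ 4.470e-01 -1.000e-03  1.384e+00]
side [[526.1, 0.0, 333.3], [0.0, 526.1, 230.1], [0.0, 0.0, 1.0]] [[0.937, -0.351, -0.006], [-0.219, -0.572, -0.79], [0.274, 0.741, -0.613]] [ 0.135 -1.177  1.253]
0.1804 {'time_s': 0.1, 'qpos': [-1.383, 0.3, 1.521, -0.0, 1.321, -0.067], 'joint_vel': [0.001, 0.0, -0.003, 0.001, 0.0, 0.001], 'tau': [0.002, -53.264, -35.328, 0.071, 0.023, -0.0], 'ee_pos': [0.139, -0.532, 0.404], 'eef_rot': [-3.141, -0.0, 0.255], 'force': [0.271, -0.099, 0.544], 'moment': [0.031, -0.003, -0.004], 'grip_force': 0.0, 'grip_width': 0.094}
```

View pics/top0.png

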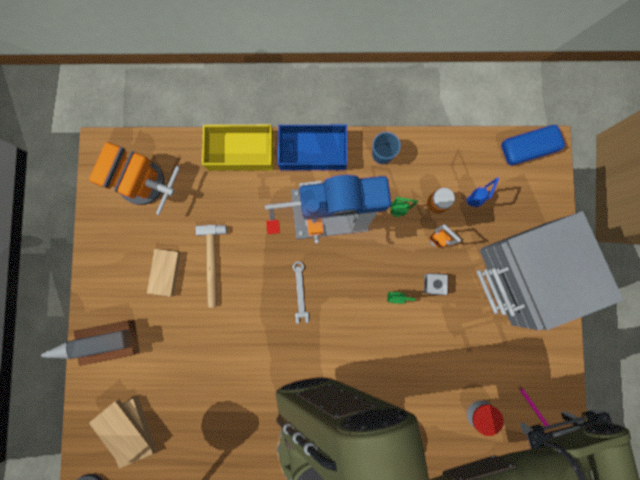

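View pics/side0.png

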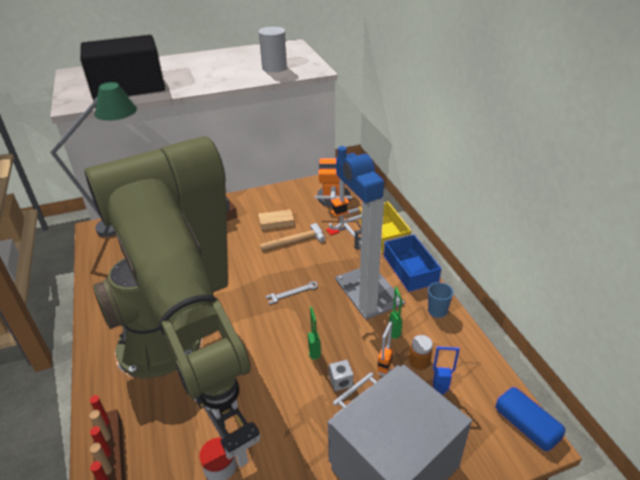

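Top shows the orange hammer at about (443,237), the stand at (340,200) and the red pad at (273,227). Side shows the hammer at (385,360) and the stand column at (371,250). I'll zoom in next.

Run:
```python
from h import *
a=cv2.imread("pics/top0.png")[165:315,260:510]; b=cv2.imread("pics/side0.png")[140:390,310:460]
A=cv2.resize(a,None,fx=2,fy=2,interpolation=cv2.INTER_CUBIC);B=cv2.resize(b,None,fx=2,fy=2,interpolation=cv2.INTER_CUBIC)
im=np.zeros((500,800,3),np.uint8); im[:300,:500]=A; im[:500,500:]=B
cv2.imwrite("pics/crop1.png",im)
for n in("top","side"):
    c=np.load(n+"0.npz"); hsv=cv2.cvtColor(c["img"],cv2.COLOR_BGR2HSV)
    for nm,lo,hi in(("orange",(7,190,120),(16,255,255)),("red",(0,180,100),(4,255,255)),("head",(100,120,60),(115,255,255))):
        k,l,s,ce=cv2.connectedComponentsWithStats(cv2.inRange(hsv,lo,hi))
        print(n,nm,[(np.round(ce[i],1).tolist(),s[i].tolist()) for i in range(1,k) if s[i,4]>25])
```

```text
top orange [([103.9, 162.4], [89, 142, 30, 44, 555]), ([132.3, 173.4], [118, 153, 28, 44, 563]), ([119.0, 171.4], [113, 158, 13, 28, 68]), ([143.2, 182.2], [137, 169, 13, 27, 81]), ([313.9, 229.8], [309, 224, 13, 10, 68]), ([441.1, 238.0], [432, 231, 19, 16, 148])]
top red [([272.6, 226.4], [267, 220, 12, 14, 143]), ([487.0, 419.9], [473, 405, 30, 30, 649])]
top head [([312.0, 146.6], [278, 125, 69, 45, 3029]), ([532.7, 144.4], [502, 125, 62, 40, 1515]), ([385.1, 147.7], [373, 134, 26, 29, 453]), ([346.1, 195.0], [300, 176, 91, 39, 2810]), ([480.4, 195.4], [467, 179, 31, 28, 319])]
side orange [([327.3, 161.0], [320, 160, 15, 3, 43]), ([328.0, 179.1], [319, 169, 19, 25, 323]), ([338.8, 202.4], [332, 199, 17, 8, 69]), ([386.0, 356.6], [378, 349, 14, 15, 105]), ([381.7, 369.1], [378, 367, 9, 5, 29])]
side red [([331.7, 231.3], [327, 229, 12, 6, 39]), ([94.4, 401.2], [90, 396, 9, 13, 77]), ([95.0, 432.8], [91, 427, 9, 15, 82]), ([212.9, 454.2], [200, 438, 29, 31, 609]), ([95.3, 466.7], [91, 462, 10, 12, 80])]
side head [([360.6, 174.9], [336, 147, 47, 55, 1428]), ([412.0, 262.5], [385, 236, 56, 55, 2002]), ([447.7, 348.7], [437, 348, 21, 6, 29]), ([441.6, 379.0], [434, 364, 19, 30, 361]), ([530.3, 418.6], [496, 388, 69, 62, 2072])]
```

View pics/crop1.png

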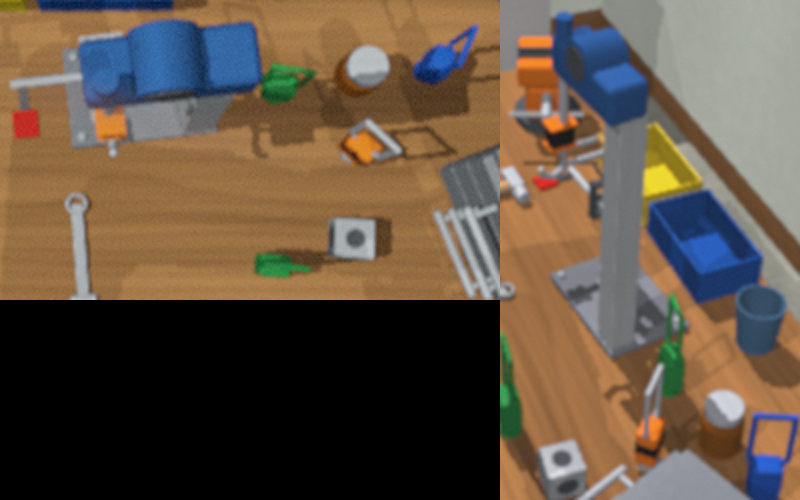

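The crop shows the grip with its orange upper part at top ≈(315,226) and side ≈(341,206). The hammer's bail bar runs from about (444,226) to (460,240) in top, and the doming block is at (437,285).

Run:
```python
from h import *
T,S=np.load("top0.npz"),np.load("side0.npz")
f=lambda *a:print(a[0],np.round(a[1],4),*[np.round(x,4) for x in a[2:]])
f("pad",*tri(T,(272.6,226.4),S,(331.7,231.3)))
f("pad plane",plane(T,272.6,226.4,.175),plane(S,331.7,231.3,.175))
f("grip",*tri(T,(315,226),S,(340,206)))
f("grip plane top",plane(T,314,227,.367),plane(S,339,202.5,.367))
f("hook tip",plane(T,316,240,.296))
b1,b2=plane(T,444,226,.175),plane(T,460,240,.175); f("bail",b1,b2,(b1+b2)/2,np.arctan2(*(b1-b2)[:2][::-1]))
f("hammer mid",*tri(T,(441.1,238),S,(385,361)))
# head rect
for z in(.5,):
  hsv=cv2.cvtColor(T["img"],cv2.COLOR_BGR2HSV);k,l,s,ce=cv2.connectedComponentsWithStats(cv2.inRange(hsv,(100,120,40),(115,255,255)))
  i=[i for i in range(1,k) if abs(ce[i]-[346,195]).max()<5][0]
  r=cv2.minAreaRect(np.argwhere(l==i)[:,::-1].astype(np.float32)); bx=cv2.boxPoints(r); print(r,bx.tolist())
# foot plate: grey low-sat
m=cv2.inRange(hsv,(0,0,90),(180,60,255)); m[:165]=0;m[250:]=0;m[:,:285]=0;m[:,395:]=0
cv2.imwrite("pics/m.png",m)
ed=np.array([[c,np.max(np.nonzero(m[:,c])[0])] for c in range(292,380) if m[:,c].any()]);print(ed[::4].tolist())
```

```text
pad [0.6146 0.1315 0.1669] 0.0033
pad plane [0.6151 0.1302 0.175 ] [0.6094 0.122  0.175 ]
grip [0.5944 0.0157 0.3513] 0.006
grip plane top [0.5871 0.0184 0.367 ] [0.5931 0.0123 0.367 ]
hook tip [0.5662 0.015  0.296 ]
bail [ 0.6163 -0.3154  0.175 ] [ 0.5798 -0.3556  0.175 ] [ 0.5981 -0.3355  0.175 ] 0.8333
hammer mid [ 0.5986 -0.3387  0.0493] 0.0016
((344.82305908203125, 194.31539916992188), (37.442264556884766, 89.3622055053711), 86.8201675415039) [[299.17230224609375, 178.1015625], [388.39691162109375, 173.14462280273438], [390.47381591796875, 210.52923583984375], [301.24920654296875, 215.48617553710938]]
[[292, 206], [296, 237], [300, 238], [304, 238], [308, 237], [312, 237], [316, 243], [320, 236], [324, 235], [328, 235], [332, 234], [336, 234], [340, 233], [344, 233], [348, 233], [352, 232], [356, 231], [360, 231], [364, 231], [368, 229], [372, 219], [376, 213]]
```

```bash
cat >> h.py <<'E'
def Rt(psi,tilt):
    s,c=np.sin(tilt),np.cos(tilt);z=np.array([s*np.cos(psi),s*np.sin(psi),-c]);y=np.array([np.sin(psi),-np.cos(psi),0])
    return np.c_[np.cross(y,z),y,z]
def go(g,psi,tilt,back=0):
    o=ctrl.get_obs();R0=Rn.from_euler("xyz",o["eef_rot"]).as_matrix();R1=Rt(psi,tilt)
    p=np.array(g)-R1[:,2]*(ctrl.tcp_to_grasp+back)
    print("row",np.round(R0.T@(p-o["ee_pos"])*100,2).tolist(),np.round(Rn.from_matrix(R0.T@R1).as_rotvec(),3).tolist(),"dist",np.round(np.linalg.norm(p-o["ee_pos"]),3))
def st():
    o=ctrl.get_obs();R=Rn.from_euler("xyz",o["eef_rot"]).as_matrix()
    print(o["time_s"],"grasp",np.round(np.array(o["ee_pos"])+R[:,2]*ctrl.tcp_to_grasp,4),"q",np.round(o["qpos"],2),"F",np.round(o["force"],1),o["grip_width"],o["grip_force"])
E
python3 - <<'E'
from h import *
T,S=np.load("top0.npz"),np.load("side0.npz")
f=lambda *a:print(a[0],np.round(a[1],4),*[np.round(x,4) for x in a[2:]])
f("grip front low",plane(T,315,233.5,.331),plane(T,315,233.5,.367))
f("foot front at rod",plane(T,314,237,.012))
f("green base side",plane(S,314,356,.005)); f("green top",plane(S,313,311,.175),plane(T,412,298,.175))
f("green2",plane(S,397,337,.0));f("doming",plane(T,437,285,.055)); f("head front edge",plane(T,315,214.7,.45),plane(T,315,214.7,.5))
f("hammer base side",plane(S,384,373,0.0)); f("jar",plane(T,441,200,.085))
go([.596,.0155,.351],.12,.785,.09)
E
```

```text
grip front low [0.5772 0.0168 0.331 ] [0.5727 0.0161 0.367 ]
foot front at rod [0.6063 0.0251 0.012 ]
green base side [ 0.4263 -0.2167  0.005 ]
green top [ 0.4347 -0.1983  0.175 ] [ 0.4305 -0.2291  0.175 ]
green2 [ 0.6898 -0.2344  0.    ]
doming [ 0.4655 -0.3226  0.055 ]
head front edge [0.6007 0.0148 0.45  ] [0.5925 0.014  0.5   ]
hammer base side [ 0.596 -0.342  0.   ]
jar [ 0.7026 -0.3324  0.085 ]
row [39.13, -44.06, -13.76] [-0.054, 0.784, 0.127] dist 0.605
```

```bash
python3 -m jog '[[4,-4,-8,0,0,0],[8,-9,-13.8,0,0,0],[12,-13,-13.8,0,0.1,0],[16,-18,-13.8,0,0.2,0],[20,-22,-13.8,-0.01,0.3,0.03],[24,-27,-13.8,-0.02,0.4,0.05],[28,-31,-13.8,-0.03,0.5,0.08],[32,-36,-13.8,-0.04,0.6,0.1]]' 100 40; python3 -c "
from h import *
st();go([.597,.0155,.351],.12,.785,.09)"
```

```text
time_s: 0.9
ee_pos: [0.3011, -0.2155, 0.5376]
eef_rot: [3.133, -0.606, 0.152]
force: [1.4, -1.1, 0.5]
grip_width: 0.0941
grip_force: 0.0
0.9 grasp [ 0.4029 -0.2015  0.3892] q [-0.81 -0.26  1.82  0.51  1.24  0.53] F [ 1.4 -1.1  0.5] 0.09405314831902384 0.0
row [11.49, -19.03, 7.21] [-0.012, 0.179, 0.025] dist 0.234
```

```bash
python3 -m jog '[[3,-5,1.5,0,0.05,0],[6,-10,3,0,0.1,0.01],[9,-14,5,-0.01,0.15,0.02],[11.5,-19,7.2,-0.01,0.18,0.02],[11.5,-19,7.2,-0.01,0.18,0.025],[11.5,-19,7.2,-0.01,0.18,0.025],[11.5,-19,7.2,-0.01,0.18,0.025]]'
python3 - <<'E'
from h import *
st();go([.597,.0155,.351],.12,.785,0)
C={}
ims=[]
for n,(u,v) in(("top",(315,225)),("side",(345,215))):
    c=ctrl.camera(n); np.savez(n+"1.npz",**c); ims.append(cv2.resize(c["img"][v-60:v+60,u-50:u+50],None,fx=4,fy=4,interpolation=cv2.INTER_CUBIC))
    print(n,proj(c,[.597,.0155,.351]))
cv2.imwrite("pics/p2.png",np.hstack(ims))
E
```

```text
time_s: 1.6
ee_pos: [0.4068, -0.0089, 0.5411]
eef_rot: [3.141, -0.78, 0.126]
force: [-0.3, -0.0, 0.7]
grip_width: 0.0939
grip_force: 0.0
1.6 grasp [0.5327 0.007  0.4128] q [-0.15 -0.22  1.79  0.26  0.82  1.2 ] F [-0.3 -0.   0.7] 0.09389452348123195 0.0
row [0.18, -0.11, 8.96] [-0.004, 0.005, 0.004] dist 0.09
top [315.436897   223.58238511]
side [339.83865666 206.07872662]
```

View pics/p2.png

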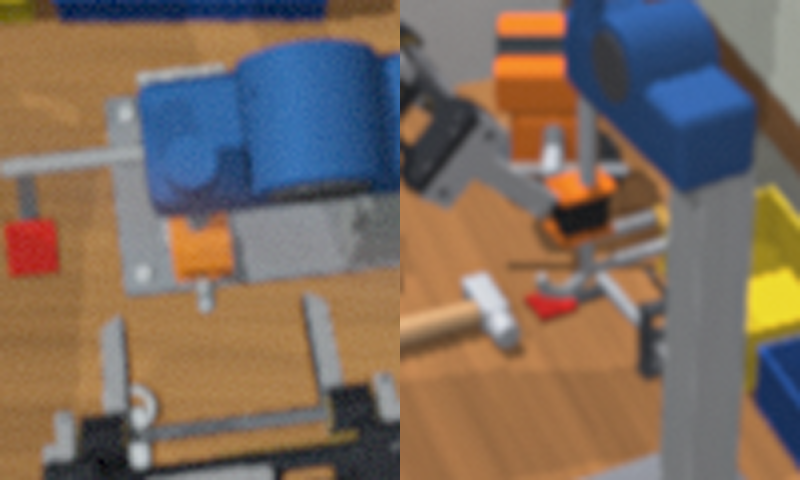

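The grip is centred between the fingers, at top ≈(315.7,226.6) with its black band at side ≈(340.5,208.7). Next I advance and pinch.

```bash
python3 -m jog '[[0.1,-0.1,4,0,0,0],[0.1,-0.1,7,0,0,0],[0.1,-0.1,9,0,0,0],[0.1,-0.1,9,0,0,0]]' && python3 -m jog '[[0,0,0,0,0,0],[0,0,0,0,0,0],[0,0,0,0,0,0],[0,0,0,0,0,0],[0,0,0,0,0,0],[0,0,0,0,0,0]]' 0 50; python3 -c "
from h import *
st()"
```

```text
time_s: 2.1
ee_pos: [0.4708, -0.0016, 0.4761]
eef_rot: [-3.141, -0.777, 0.121]
force: [0.7, 0.3, -0.4]
grip_width: 0.0941
grip_force: 0.0
time_s: 2.7
ee_pos: [0.4701, -0.0004, 0.4784]
eef_rot: [3.141, -0.781, 0.124]
force: [1.0, 0.3, 0.0]
grip_width: 0.0494
grip_force: 0.0
2.7 grasp [0.5962 0.0152 0.3503] q [-0.1  -0.04  1.78  0.26  0.65  1.2 ] F [1.  0.3 0. ] 0.04943312654944126 0.0
```

```bash
python3 -m jog '[[0,0,0,0,0,0],[0,0,0,0,0,0],[0,0,0,0,0,0],[0,0,0,0,0,0]]' && python3 -m jog '[[-0.7,0,0.7,0,0,0],[-1.8,0,1.8,0,0,0],[-2.9,0,2.9,0,0,0],[-4,0,4,0,0,0],[-5.1,0,5.1,0,0,0],[-6.1,0,6.1,0,0,0],[-6.8,0,6.8,0,0,0],[-6.8,0,6.8,0,0,0]]'; python3 -c "
from h import *
st()"
```

```text
time_s: 3.1
ee_pos: [0.4701, 0.0009, 0.4782]
eef_rot: [-3.139, -0.781, 0.124]
force: [-2.0, 17.2, 1.5]
grip_width: 0.0278
grip_force: 50.0
time_s: 3.9
ee_pos: [0.4699, 0.0009, 0.3826]
eef_rot: [-3.14, -0.783, 0.124]
force: [-6.9, 18.2, 11.0]
grip_width: 0.0279
grip_force: 50.0
3.9 grasp [0.5961 0.017  0.2547] q [-0.1   0.05  1.92  0.39  0.43  1.05] F [-6.9 18.2 11. ] 0.027911338474210467 49.99785304069519
```

```bash
python3 -m jog '[[0.35,0,-0.35,0,0,0],[0.7,0,-0.7,0,0,0],[0.7,0,-0.7,0,0,0]]' && python3 -c "
from h import *
st()" && python3 -m jog '[[0,0,0,0,0,0],[0,0,0,0,0,0],[0,0,0,0,0,0],[0,0,0,0,0,0],[0,0,0,0,0,0],[0,0,0,0,0,0],[0,0,0,0,0,0]]' 100
```

```text
time_s: 4.2
ee_pos: [0.4699, 0.0009, 0.3929]
eef_rot: [-3.14, -0.783, 0.124]
force: [-4.2, 19.8, 7.2]
grip_width: 0.0278
grip_force: 50.0
4.2 grasp [0.5961 0.017  0.265 ] q [-0.1   0.04  1.91  0.37  0.45  1.07] F [-4.2 19.8  7.2] 0.02780354259742058 49.99312877655029
time_s: 4.9
ee_pos: [0.4698, -0.0005, 0.3919]
eef_rot: [3.141, -0.781, 0.124]
force: [0.3, -0.6, 0.3]
grip_width: 0.0803
grip_force: 0.0
```

Retreat along the tool axis, then take pictures.

```bash
python3 -m jog '[[0,0,-3,0,0,0],[0,0,-7,0,0,0],[0,0,-11,0,0,0],[0,0,-15,0,0,0],[0,0,-16,0,0,0],[0,0,-16,0,0,0]]'
python3 - <<'E'
from h import *
st()
ims=[]
for n,(u,v) in(("top",(315,235)),("side",(345,240))):
    c=ctrl.camera(n); np.savez(n+"2.npz",**c); ims.append(cv2.resize(c["img"][v-60:v+60,u-50:u+50],None,fx=4,fy=4,interpolation=cv2.INTER_CUBIC))
    print(n,proj(c,[.597,.0175,.264]),proj(c,[.603,.0175,.193]))
cv2.imwrite("pics/p3.png",np.hstack(ims))
E
```

```text
time_s: 5.5
ee_pos: [0.3576, -0.0144, 0.5064]
eef_rot: [3.14, -0.784, 0.124]
force: [0.5, -0.1, -0.4]
grip_width: 0.0937
grip_force: 0.0
5.5 grasp [0.484  0.0011 0.3786] q [-0.19 -0.33  1.96  0.31  0.78  1.13] F [ 0.5 -0.1 -0.4] 0.0937284107307678 0.0
top [315.17391649 228.76914073] [315.62942754 230.12915608]
side [339.54744053 228.87907841] [341.28156596 246.2476456 ]
```

View pics/p3.png

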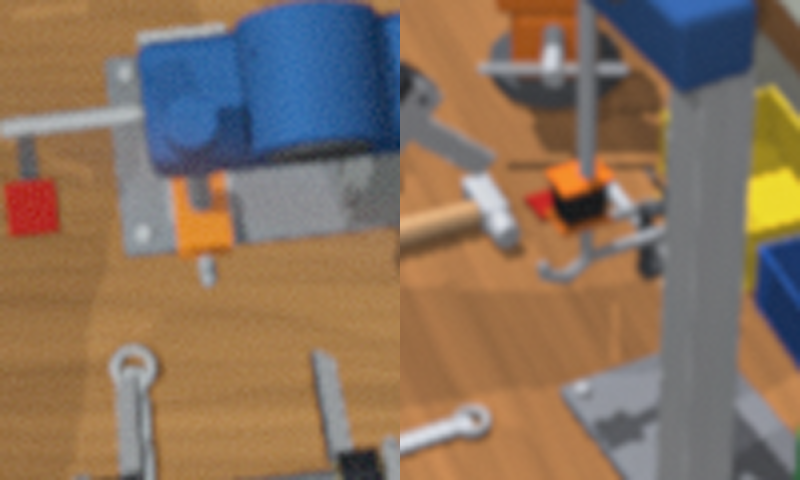

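Hook is caught. The hook tip is at top ≈(317,243) and side ≈(331,247), the bottom of the bend at side ≈(336.5,249), and the shank below the grip at side ≈(341.5,240).

Run:
```python
from h import *
T,S=np.load("top2.npz"),np.load("side2.npz")
f=lambda *a:print(a[0],np.round(a[1],4),*[np.round(x,4) for x in a[2:]])
f("tip",plane(T,317,243.5,.209),plane(S,330.7,246,.209),*tri(T,(317,243),S,(331,246.5)))
f("grip black front",*tri(T,(316,233),S,(340,229)))
f("rod at grip top",plane(S,342.5,222,.282), plane(T,315.5,224,.3))
f("shank below grip",plane(S,341.5,240,.225)); f("bend",plane(S,336.3,250,.183))
f("pad",plane(T,273,226.8,.175)); 
f("grip orange bot edge",plane(T,315.7,238.5,.246))
for dx in(-.025,-.019,-.01,0,.01,.019):
  s=np.array([.603,.0175,.193]);print(dx,np.round(proj(T,s+[dx,-.12*0,.0]),1),np.round(proj(S,s+[dx,0,0]),1),np.round(proj(S,s+[dx,0,-.01]),1))
go([.598,-.338,.06],-.738,.76,.1)
```

```text
tip [0.5669 0.0137 0.209 ] [0.5656 0.0124 0.209 ] [0.5679 0.0139 0.2052] 0.0014
grip black front [0.5915 0.014  0.2666] 0.0106
rod at grip top [0.6095 0.0248 0.282 ] [0.6034 0.0162 0.3   ]
shank below grip [0.6005 0.0096 0.225 ]
bend [0.586 0.017 0.183]
pad [0.6141 0.1292 0.175 ]
grip orange bot edge [0.5754 0.0164 0.246 ]
-0.025 [315.6 239.8] [333.9 248.1] [333.9 250.5]
-0.019 [315.6 237.5] [335.7 247.6] [335.7 250.1]
-0.01 [315.6 234. ] [338.3 247. ] [338.3 249.4]
0 [315.6 230.1] [341.3 246.2] [341.3 248.7]
0.01 [315.6 226.3] [344.2 245.5] [344.2 248. ]
0.019 [315.6 222.8] [346.9 244.9] [346.8 247.3]
row [-11.85, 20.41, 22.2] [-0.6, -0.019, 0.618] dist 0.324
```

```bash
python3 -c "
from h import *
go([.598,-.338,.06],-.738,.70,.16)"
```

```text
row [-9.04, 18.43, 16.95] [-0.581, -0.075, 0.636] dist 0.266
```

```bash
python3 -m jog '[[-1.3,2.6,2.4,-0.08,-0.01,0.09],[-2.6,5.2,4.8,-0.17,-0.02,0.18],[-3.9,7.9,7.2,-0.25,-0.03,0.27],[-5.2,10.5,9.7,-0.33,-0.04,0.36],[-6.5,13.2,12.1,-0.41,-0.05,0.45],[-7.8,15.8,14.5,-0.5,-0.065,0.55],[-9,18.4,17,-0.58,-0.075,0.636],[-9,18.4,17,-0.58,-0.075,0.636]]'
python3 - <<'E'
from h import *
st();go([.598,-.338,.06],-.738,.70,0)
ims=[]
for n,(u,v) in(("top",(430,245)),("side",(370,350))):
    c=ctrl.camera(n); np.savez(n+"3.npz",**c); ims.append(cv2.resize(c["img"][v-60:v+60,u-50:u+50],None,fx=4,fy=4,interpolation=cv2.INTER_CUBIC))
cv2.imwrite("pics/p4.png",np.hstack(ims))
E
```

```text
time_s: 6.4
ee_pos: [0.4368, -0.1913, 0.3166]
eef_rot: [3.141, -0.693, -0.741]
force: [-0.7, 0.4, -0.5]
grip_width: 0.0937
grip_force: 0.0
6.4 grasp [ 0.5218 -0.2692  0.1778] q [-0.46  0.17  1.95 -0.48  0.39  2.24] F [-0.7  0.4 -0.5] 0.09373494572035312 0.0
row [0.25, -0.03, 15.63] [0.002, 0.007, -0.002] dist 0.156
```

View pics/p4.png

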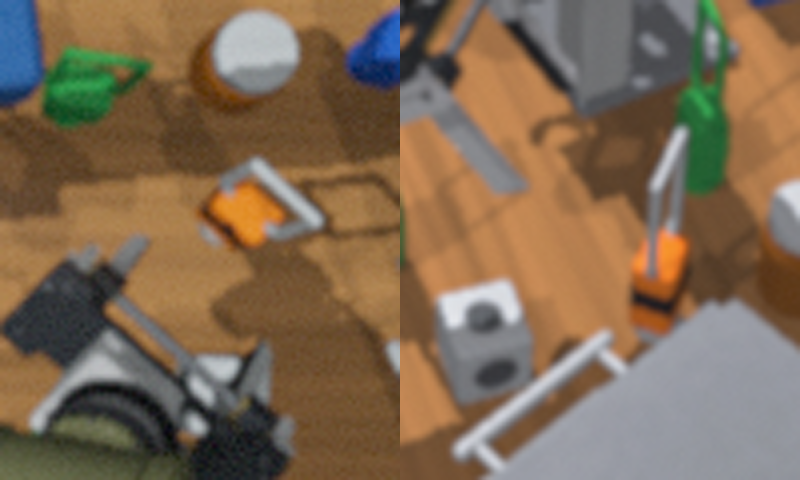

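The orange hammer's bail bar runs from about (444,226) to (459.5,240.5) in top. The gripper is lined up in front of it, with the doming block and green decoy clear. Next I advance and close.

```bash
python3 -m jog '[[0.1,0,4,0,0,0],[0.15,0,8,0,0,0],[0.2,0,11.5,0,0.005,0],[0.25,0,14,0,0.005,0],[0.25,0,15.5,0,0.005,0],[0.25,0,15.6,0,0.005,0],[0.25,0,15.6,0,0.005,0]]' && python3 -m jog '[[0,0,0,0,0,0],[0,0,0,0,0,0],[0,0,0,0,0,0],[0,0,0,0,0,0],[0,0,0,0,0,0],[0,0,0,0,0,0],[0,0,0,0,0,0],[0,0,0,0,0,0]]' 0 35; python3 -c "
from h import *
st()"
```

```text
time_s: 7.2
ee_pos: [0.512, -0.2583, 0.2037]
eef_rot: [-3.14, -0.705, -0.737]
force: [0.9, -0.1, 0.3]
grip_width: 0.0942
grip_force: 0.0
time_s: 8.0
ee_pos: [0.5118, -0.2588, 0.2033]
eef_rot: [-3.141, -0.704, -0.738]
force: [0.3, 1.0, -4.4]
grip_width: 0.0436
grip_force: 38.1
8.0 grasp [ 0.5983 -0.3372  0.0658] q [-0.51  0.54  1.75 -0.75  0.21  2.48] F [ 0.3  1.  -4.4] 0.043571544574061635 38.07524599134922
```

The grasp is firm, but at 40° tilt the gripper body would sit close to the hook's tip, and joint 6 is near its limit here. I'll lift the hammer, set it down on free bench near the stand, and regrasp at 50°.

```bash
python3 -m jog '[[0.6,0,-0.7,0,0,0],[1.9,0,-2.2,0,0,0],[3.2,0,-3.8,0,0,0],[4.5,0,-5.3,0,0,0],[5.8,0,-6.8,0,0,0],[6.5,0,-7.6,0,0,0],[6.5,0,-7.6,0,0,0]]'; python3 -c "
from h import *
st();go([.52,-.08,.165],.12,.704)"
```

```text
time_s: 8.7
ee_pos: [0.5122, -0.2591, 0.3049]
eef_rot: [-3.14, -0.707, -0.739]
force: [0.1, -0.3, -4.8]
grip_width: 0.0438
grip_force: 38.1
8.7 grasp [ 0.5991 -0.3378  0.1677] q [-0.51  0.38  1.7  -0.39  0.39  2.1 ] F [ 0.1 -0.3 -4.8] 0.04382563725609844 38.07902101892978
row [-14.68, -4.96, -12.23] [0.555, -0.004, -0.653] dist 0.197
```

```bash
python3 -m jog '[[-1,-0.3,-0.8,0.04,0,-0.05],[-3,-1,-2.5,0.12,0,-0.14],[-5.2,-1.8,-4.4,0.2,-0.001,-0.235],[-7.5,-2.5,-6.2,0.285,-0.002,-0.335],[-9.8,-3.3,-8.1,0.37,-0.003,-0.435],[-12,-4,-10,0.455,-0.003,-0.535],[-14,-4.7,-11.6,0.53,-0.004,-0.62],[-14.7,-5,-12.2,0.555,-0.004,-0.653]]'&&python3 -m jog '[[0,0,0,0,0,0],[0,0,0,0,0,0]]'; python3 -c "
from h import *
st();go([.52,-.08,.067],.12,.704)"
```

```text
time_s: 9.5
ee_pos: [0.4027, -0.0919, 0.3001]
eef_rot: [-3.139, -0.701, 0.124]
force: [-0.7, -0.4, -4.7]
grip_width: 0.0442
grip_force: 38.1
time_s: 9.7
ee_pos: [0.4042, -0.0938, 0.3009]
eef_rot: [-3.139, -0.701, 0.115]
force: [0.3, -0.8, -5.0]
grip_width: 0.0438
grip_force: 38.1
9.7 grasp [ 0.5198 -0.08    0.163 ] q [-0.37  0.06  2.12  0.79  0.44  0.45] F [ 0.3 -0.8 -5. ] 0.04382166241198523 38.0727698514238
row [-6.23, 0.04, 7.35] [0.001, 0.003, -0.004] dist 0.096
```

```bash
python3 -m jog '[[-1.3,0,1.5,0,0,0],[-2.9,0,3.4,0,0,0],[-4.4,0,5.2,0,0,0],[-5.5,0,6.5,0,0,0],[-6,0,7.1,0,0.003,0],[-6.2,0,7.3,0,0.003,0],[-6.2,0,7.3,0,0.003,0]]'; python3 -c "
from h import *
st()"
```

```text
time_s: 10.4
ee_pos: [0.4042, -0.0939, 0.2052]
eef_rot: [-3.139, -0.704, 0.116]
force: [-0.6, -0.3, -5.3]
grip_width: 0.0439
grip_force: 38.1
10.4 grasp [ 0.5201 -0.0799  0.0677] q [-0.37  0.27  2.17  1.41  0.31 -0.21] F [-0.6 -0.3 -5.3] 0.043932521624133684 38.07315300218761
```

```bash
python3 -m jog '[[-0.1,0,0.12,0,0,0],[-0.16,0,0.19,0,0,0],[-0.16,0,0.19,0,0,0]]' && python3 -m jog '[[0,0,0,0,0,0],[0,0,0,0,0,0],[0,0,0,0,0,0],[0,0,0,0,0,0],[0,0,0,0,0,0],[0,0,0,0,0,0],[0,0,0,0,0,0]]' 100; python3 -c "
from h import *
st();go([.52,-.08,.058],.12,.86,.07)"
```

```text
time_s: 10.7
ee_pos: [0.4042, -0.0936, 0.2034]
eef_rot: [-3.14, -0.706, 0.119]
force: [-0.1, 0.5, -4.9]
grip_width: 0.0439
grip_force: 38.1
time_s: 11.4
ee_pos: [0.4042, -0.0935, 0.2032]
eef_rot: [-3.14, -0.706, 0.119]
force: [-0.3, 0.9, -0.3]
grip_width: 0.093
grip_force: 0.0
11.4 grasp [ 0.5203 -0.0794  0.0659] q [-0.37  0.28  2.17  1.43  0.31 -0.24] F [-0.3  0.9 -0.3] 0.09297721402512385 0.0
row [-4.39, 0.04, -6.12] [-0.001, 0.154, -0.001] dist 0.075
```

Run:
```python
from h import *
go([.521,-.0795,.056],.12,.865,0.0)
ims=[]
for n,(u,v) in(("top",(350,265)),("side",(330,295))):
    c=ctrl.camera(n); np.savez(n+"4.npz",**c); ims.append(cv2.resize(c["img"][v-60:v+60,u-50:u+50],None,fx=4,fy=4,interpolation=cv2.INTER_CUBIC))
    print(n,proj(c,[.52,-.0795,.055]),proj(c,[.52,-.0795,.175]))
cv2.imwrite("pics/p5.png",np.hstack(ims))
```

```text
row [-3.45, 0.01, 1.03] [-0.001, 0.159, -0.001] dist 0.036
top [350.47561529 265.47999323] [353.20596046 262.9265524 ]
side [327.65812146 304.52461638] [327.17151281 276.40064289]
```

View pics/p5.png

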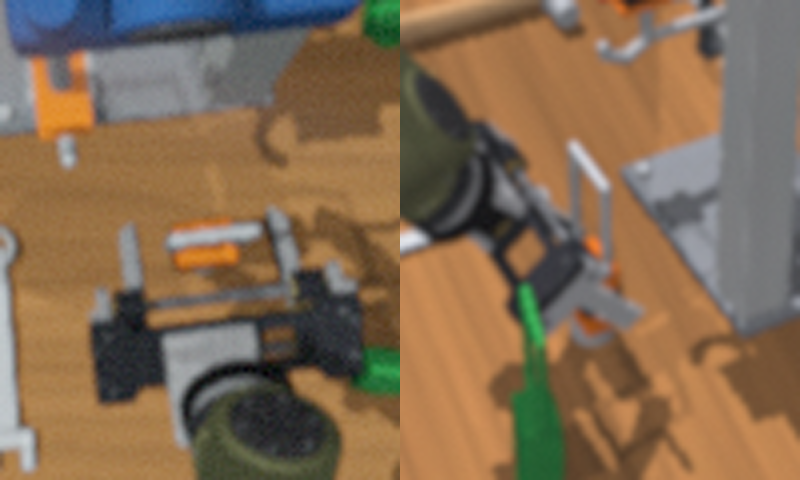

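The hammer stands free at top ≈(353,264), but the gripper's -y end is only about 7 mm from the green decoy (top ≈(392,297)). I'll shift the hammer 3.5 cm to +y before tilting.

```bash
python3 -m jog '[[0,0,0,0,0,0],[0,0,0,0,0,0],[0,0,0,0,0,0],[0,0,0,0,0,0],[0,0,0,0,0,0],[0,0,0,0,0,0],[0,0,0,0,0,0],[0,0,0,0,0,0]]' 0 35 && python3 -m jog '[[0.5,0,-0.6,0,0,0],[0.65,-0.7,-0.76,0,0,0],[0.65,-1.6,-0.76,0,0,0],[0.65,-2.6,-0.76,0,0,0],[0.65,-3.3,-0.76,0,0,0],[0.5,-3.5,-0.6,0,0,0],[0.1,-3.5,-0.12,0,0,0],[0,-3.5,0,0,0,0]]' && python3 -m jog '[[0,0,0,0,0,0],[0,0,0,0,0,0],[0,0,0,0,0,0],[0,0,0,0,0,0],[0,0,0,0,0,0],[0,0,0,0,0,0],[0,0,0,0,0,0],[0,0,0,0,0,0]]' 100;  python3 -c "
from h import *
st();o=ctrl.get_obs();R=Rn.from_euler('xyz',o['eef_rot']).as_matrix();g=np.array(o['ee_pos'])+R[:,2]*.1804;g[2]=.056;go(g-[.001,0,0],.12,.865)"
```

```text
time_s: 12.3
ee_pos: [0.4039, -0.0935, 0.2028]
eef_rot: [-3.139, -0.705, 0.118]
force: [0.5, 1.4, -5.4]
grip_width: 0.0439
grip_force: 36.2
time_s: 13.1
ee_pos: [0.3998, -0.0586, 0.2026]
eef_rot: [-3.14, -0.705, 0.119]
force: [0.3, -0.0, -4.3]
grip_width: 0.0435
grip_force: 36.2
time_s: 13.9
ee_pos: [0.3999, -0.0588, 0.2033]
eef_rot: [-3.14, -0.706, 0.119]
force: [0.0, 1.2, -0.0]
grip_width: 0.0941
grip_force: 0.0
13.9 grasp [ 0.5161 -0.0446  0.0659] q [-0.28  0.26  2.2   1.51  0.26 -0.25] F [ 0.   1.2 -0. ] 0.0941053651080779 0.0
row [-3.58, -0.02, 0.92] [-0.001, 0.159, -0.001] dist 0.037
```

```bash
python3 -m jog '[[-0.9,0,0.23,0,0.04,0],[-1.8,0,0.46,0,0.08,0],[-2.7,0,0.7,0,0.12,0],[-3.58,0,0.92,0,0.159,0],[-3.58,0,0.92,0,0.159,0],[-3.58,0,0.92,0,0.159,0],[-3.58,0,0.92,0,0.159,0]]'; python3 -c "
from h import *
st();o=ctrl.get_obs();print(o['eef_rot'])"
```

```text
time_s: 14.6
ee_pos: [0.3792, -0.0613, 0.1734]
eef_rot: [-3.14, -0.864, 0.119]
force: [-0.2, -0.5, -0.2]
grip_width: 0.0941
grip_force: 0.0
14.6 grasp [ 0.5154 -0.0447  0.0564] q [-0.32  0.32  2.28  2.24  0.42 -1.  ] F [-0.2 -0.5 -0.2] 0.09407471318806002 0.0
[-3.1396835  -0.86447319  0.11871586]
```

Good. Next: close with 40 N, lift 10 cm, and check the bail.

```bash
python3 -m jog '[[0,0,0,0,0,0],[0,0,0,0,0,0],[0,0,0,0,0,0],[0,0,0,0,0,0],[0,0,0,0,0,0],[0,0,0,0,0,0],[0,0,0,0,0,0],[0,0,0,0,0,0]]' 0 40 && python3 -m jog '[[0.8,0,-0.7,0,0,0],[2.2,0,-1.9,0,0,0],[3.8,0,-3.2,0,0,0],[5.3,0,-4.5,0,0,0],[6.1,0,-5.2,0,0,0],[6.1,0,-5.2,0,0,0],[6.1,0,-5.2,0,0,0]]'
python3 - <<'E'
from h import *
st()
o=ctrl.get_obs();R=Rn.from_euler('xyz',o['eef_rot']).as_matrix();g=np.array(o['ee_pos'])+R[:,2]*.1804
print(o['eef_rot'])
ims=[]
for n,(u,v) in(("top",(340,255)),("side",(335,265))):
    c=ctrl.camera(n); np.savez(n+"5.npz",**c); ims.append(cv2.resize(c["img"][v-60:v+60,u-50:u+50],None,fx=4,fy=4,interpolation=cv2.INTER_CUBIC))
    print(n,proj(c,g+[0,0,.119]))
cv2.imwrite("pics/p6.png",np.hstack(ims))
E
```

```text
time_s: 15.4
ee_pos: [0.3788, -0.0613, 0.173]
eef_rot: [-3.139, -0.865, 0.118]
force: [-0.4, 0.5, 0.9]
grip_width: 0.0437
grip_force: 40.0
time_s: 16.1
ee_pos: [0.3785, -0.0613, 0.2525]
eef_rot: [-3.139, -0.864, 0.118]
force: [-0.3, 0.2, -5.8]
grip_width: 0.0439
grip_force: 40.0
16.1 grasp [ 0.5147 -0.0447  0.1354] q [-0.32  0.1   2.26  1.65  0.33 -0.37] F [-0.3  0.2 -5.8] 0.04389964794118045 39.96295630931854
[-3.13912253 -0.86375607  0.11801962]
top [340.91737597 263.12303325]
side [321.1096227  249.56677971]
```

View pics/p6.png

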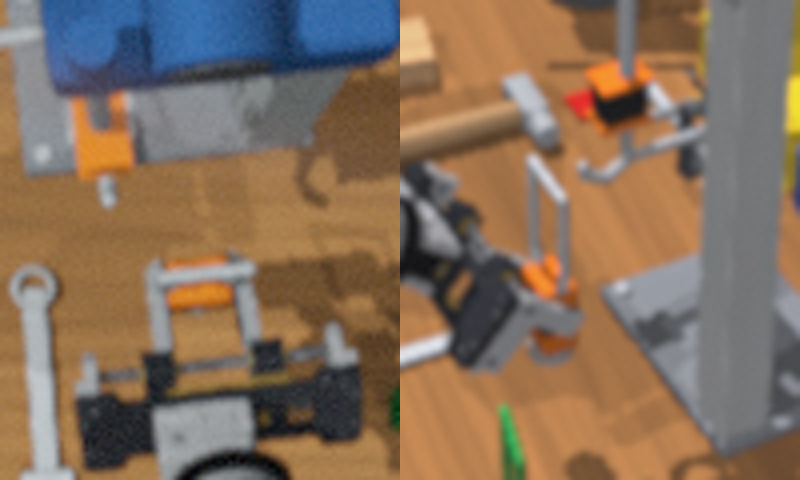

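The bail bar is centred at top (341.7,263) and side (322,249.8), matching the predicted position within 1 px. The hook tip is at top (317,242.5) and side (331,247.5).

```bash
python3 -c "
from h import *
go([.525,.009,.109],.12,.864)
go([.586,.016,.109],.12,.864)
go([.586,.016,.076],.12,.864)"
```

```text
row [-0.91, -5.22, 2.96] [-0.001, 0.001, -0.002] dist 0.061
row [3.08, -5.19, 7.63] [-0.001, 0.001, -0.002] dist 0.097
row [0.57, -5.18, 9.77] [-0.001, 0.001, -0.002] dist 0.111
```

```bash
python3 -m jog '[[-0.2,-1.2,0.7,0,0,0],[-0.5,-3,1.7,0,0,0],[-0.8,-4.5,2.5,0,0,0],[-0.9,-5.2,3,0,0,0],[-0.9,-5.2,3,0,0,0],[-0.9,-5.2,3,0,0,0]]'
python3 - <<'E'
from h import *
st()
go([.586,.016,.109],.12,.864)
ims=[]
for n,(u,v) in(("top",(315,245)),("side",(335,245))):
    c=ctrl.camera(n); np.savez(n+"6.npz",**c); ims.append(cv2.resize(c["img"][v-60:v+60,u-50:u+50],None,fx=4,fy=4,interpolation=cv2.INTER_CUBIC))
cv2.imwrite("pics/p7.png",np.hstack(ims))
E
```

```text
time_s: 16.8
ee_pos: [0.3894, -0.0078, 0.2265]
eef_rot: [-3.139, -0.863, 0.118]
force: [-0.5, -0.3, -4.0]
grip_width: 0.0437
grip_force: 40.0
16.8 grasp [0.5255 0.0088 0.1092] q [-0.15  0.17  2.26  2.14  0.25 -0.76] F [-0.5 -0.3 -4. ] 0.043728059815365476 39.962782859802246
row [3.93, -0.01, 4.65] [-0.001, 0.001, -0.001] dist 0.061
```

View pics/p7.png

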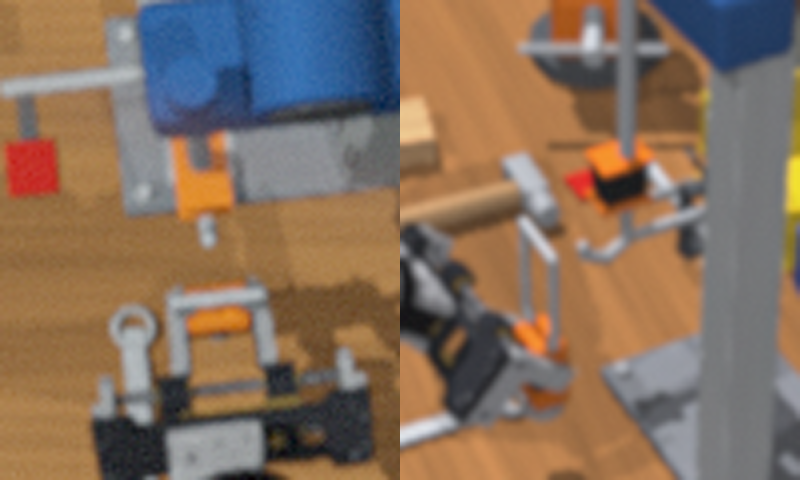

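The bar is in front of the hook and centred (top px (319.5,259)), with the hook tip at (317,242). Moving in now, then lowering.

```bash
python3 -m jog '[[0.5,0,0.6,0,0,0],[1.2,0,1.4,0,0,0],[1.9,0,2.3,0,0,0],[2.6,0,3.1,0,0,0],[3.3,0,3.9,0,0,0],[3.9,0,4.65,0,0,0],[3.9,0,4.65,0,0,0]]'
python3 - <<'E'
from h import *
st()
go([.586,.016,.076],.12,.864)
ims=[]
for n,(u,v) in(("top",(315,235)),("side",(335,245))):
    c=ctrl.camera(n); np.savez(n+"7.npz",**c); ims.append(cv2.resize(c["img"][v-60:v+60,u-50:u+50],None,fx=4,fy=4,interpolation=cv2.INTER_CUBIC))
cv2.imwrite("pics/p8.png",np.hstack(ims))
E
```

```text
time_s: 17.6
ee_pos: [0.4507, -0.0003, 0.2264]
eef_rot: [-3.139, -0.865, 0.119]
force: [-0.8, -0.6, -5.5]
grip_width: 0.0439
grip_force: 40.0
17.6 grasp [0.587  0.0164 0.1094] q [-0.11  0.29  2.1   2.09  0.2  -0.68] F [-0.8 -0.6 -5.5] 0.04393472351739304 39.96291160583496
row [-2.59, 0.01, 2.08] [-0.001, -0.001, -0.001] dist 0.033
```

View pics/p8.png

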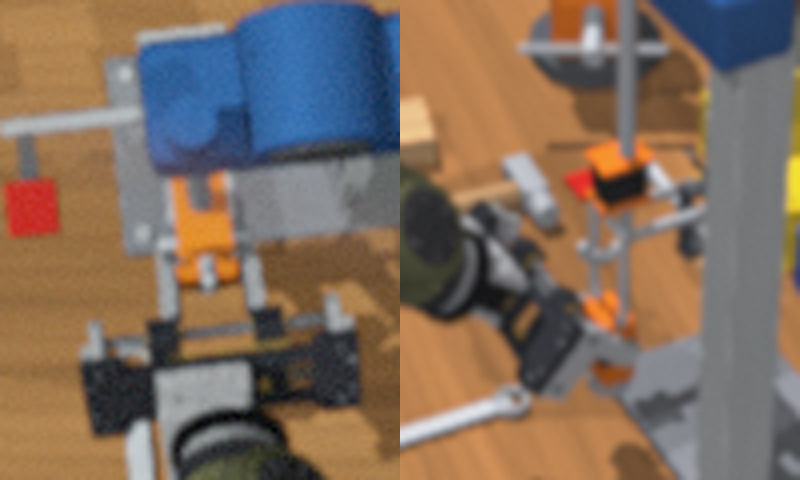

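The bail arch straddles the hook: the tip pokes through at top (317,243) and the bar sits under the grip. Lowering.

```bash
python3 -m jog '[[-0.4,0,0.35,0,0,0],[-1,0,0.8,0,0,0],[-1.5,0,1.2,0,0,0],[-2,0,1.6,0,0,0],[-2.3,0,1.85,0,0,0],[-2.45,0,2,0,0,0],[-2.5,0,2.05,0,0,0],[-2.5,0,2.05,0,0,0]]'; python3 -c "
from h import *
st()"
```

```text
time_s: 18.5
ee_pos: [0.4495, -0.0006, 0.1952]
eef_rot: [-3.139, -0.868, 0.118]
force: [-5.4, -0.9, 7.7]
grip_width: 0.0438
grip_force: 40.0
18.5 grasp [0.5862 0.0161 0.0786] q [-0.11  0.36  2.12  2.38  0.26 -0.98] F [-5.4 -0.9  7.7] 0.04382827895920575 39.978734850883484
```

```bash
python3 -m jog '[[0.08,0,-0.12,0,0,0],[0.08,0,-0.12,0,0,0]]' && python3 -m jog '[[0,0,0,0,0,0],[0,0,0,0,0,0],[0,0,0,0,0,0],[0,0,0,0,0,0],[0,0,0,0,0,0],[0,0,0,0,0,0],[0,0,0,0,0,0]]' 100; python3 -c "
from h import *
st()"
```

```text
time_s: 18.7
ee_pos: [0.4489, -0.0006, 0.1962]
eef_rot: [-3.14, -0.866, 0.118]
force: [-1.8, -0.7, 1.8]
grip_width: 0.0437
grip_force: 40.0
time_s: 19.4
ee_pos: [0.4487, -0.0005, 0.1955]
eef_rot: [-3.139, -0.865, 0.118]
force: [0.5, -0.1, 0.2]
grip_width: 0.0933
grip_force: 0.0
19.4 grasp [0.5849 0.0161 0.0784] q [-0.11  0.36  2.12  2.37  0.25 -0.97] F [ 0.5 -0.1  0.2] 0.0933241103791612 0.0
```

Withdraw straight back along the tool axis, then check.

```bash
python3 -m jog '[[0,0,-1,0,0,0],[0,0,-3,0,0,0],[0,0,-5.5,0,0,0],[0,0,-8.5,0,0,0],[0,0,-12,0,0,0],[0,0,-15,0,0,0],[0,0,-16,0,0,0],[0,0,-16,0,0,0]]' 100
python3 - <<'E'
from h import *
st()
ims=[]
for n,(u,v) in(("top",(300,235)),("side",(335,245))):
    c=ctrl.camera(n); np.savez(n+"8.npz",**c); ims.append(cv2.resize(c["img"][v-60:v+60,u-50:u+50],None,fx=4,fy=4,interpolation=cv2.INTER_CUBIC))
    hsv=cv2.cvtColor(c["img"],cv2.COLOR_BGR2HSV)
    k,l,s,ce=cv2.connectedComponentsWithStats(cv2.inRange(hsv,(0,180,100),(4,255,255)))
    print(n,[(np.round(ce[i],1).tolist(),s[i].tolist()) for i in range(1,k) if s[i,4]>15])
cv2.imwrite("pics/p9.png",np.hstack(ims))
T=np.load("top8.npz")
for z in(.17,.175): print(plane(T,272.8,226.6,z))
E
```

```text
time_s: 20.2
ee_pos: [0.3267, -0.0153, 0.3005]
eef_rot: [-3.141, -0.866, 0.119]
force: [1.0, -0.4, -0.3]
grip_width: 0.0944
grip_force: 0.0
20.2 grasp [0.4632 0.0011 0.1837] q [-0.21 -0.17  2.35  1.15  0.28  0.21] F [ 1.  -0.4 -0.3] 0.09440653720723635 0.0
top [([272.6, 226.4], [267, 220, 12, 13, 139]), ([488.1, 419.7], [474, 405, 30, 31, 691])]
side [([330.2, 230.0], [327, 228, 7, 6, 29]), ([94.6, 401.4], [90, 396, 10, 14, 80]), ([95.1, 433.4], [90, 427, 11, 16, 92]), ([216.5, 453.5], [199, 437, 35, 33, 870]), ([95.6, 468.1], [91, 462, 10, 18, 96])]
[0.61529383 0.13024711 0.17      ]
[0.61459991 0.12970616 0.175     ]
```

View pics/p9.png

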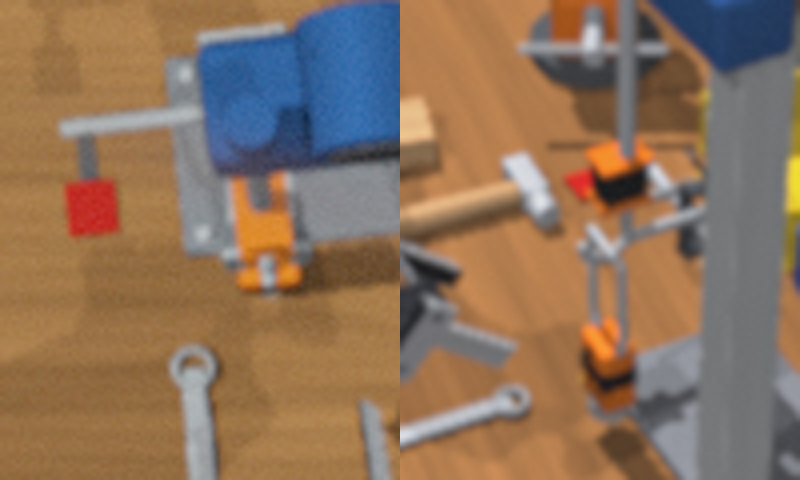

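The hammer hangs by its bail on the caught hook (bar at side ≈(334.5,246)) and the gripper is clear. Next is the trigger, with the gripper turned 90° about its axis so its narrow side faces the rising hammer.

Run:
```python
import re
s=open("h.py").read()
s=s.replace("def go(g,psi,tilt,back=0):","def go(g,psi,tilt,back=0,roll=0):").replace("R1=Rt(psi,tilt)\n","R1=Rt(psi,tilt)@Rn.from_rotvec([0,0,roll]).as_matrix()\n")
open("h.py","w").write(s)
from h import *
for r in(np.pi/2,-np.pi/2): go([.55,.129,.26],.12,.5,0.03,r)
```

```text
row [19.9, -11.68, 1.1] [-0.288, -0.287, 1.551] dist 0.231
row [19.9, -11.68, 1.1] [0.287, -0.288, -1.552] dist 0.231
```

```bash
python3 -m jog '[[2,-2,0,0.026,-0.026,-0.141],[4,-4,0,0.052,-0.052,-0.282],[6,-6,0,0.078,-0.078,-0.42],[8,-8,0.1,0.104,-0.105,-0.56],[10,-9,0.2,0.13,-0.13,-0.7],[12,-10,0.4,0.156,-0.157,-0.84],[14,-11,0.5,0.18,-0.18,-0.98],[16,-11.5,0.7,0.21,-0.21,-1.12]]' 0 20; python3 -c "
from h import *
st();go([.55,.129,.26],.12,.5,0.03,-np.pi/2)"
```

```text
time_s: 21.1
ee_pos: [0.4233, 0.1129, 0.4166]
eef_rot: [2.62, -0.34, 1.287]
force: [-0.0, -0.4, 0.2]
grip_width: 0.0334
grip_force: 0.0
21.1 grasp [0.5241 0.1379 0.2691] q [ 0.17 -0.05  1.92  0.07  0.66  0.5 ] F [-0.  -0.4  0.2] 0.033383073980274236 0.0
row [1.99, 3.24, -0.75] [0.089, -0.097, -0.513] dist 0.039
```

```bash
python3 -m jog '[[0.5,0.8,-0.2,0.022,-0.024,-0.128],[1,1.6,-0.4,0.045,-0.048,-0.256],[1.5,2.4,-0.6,0.067,-0.073,-0.385],[2,3.2,-0.75,0.089,-0.097,-0.513],[2,3.2,-0.75,0.089,-0.097,-0.513],[2,3.2,-0.75,0.089,-0.097,-0.513]]'; python3 -c "
from h import *
st();print(ctrl.get_obs()['eef_rot'])
z=Rt(.12,.5)[:,2]
for h in (.225,.182,.170,.162): go(np.array([.618,.129,h])-z*.0186,.12,.5,0,-np.pi/2)"
```

```text
time_s: 21.7
ee_pos: [0.4488, 0.116, 0.4437]
eef_rot: [2.64, -0.006, 1.682]
force: [-0.8, -0.4, 0.6]
grip_width: 0.0001
grip_force: 0.0
21.7 grasp [0.535  0.1266 0.2856] q [ 0.18  0.    1.79 -0.04  0.85  0.08] F [-0.8 -0.4  0.6] 0.00011872257723200068 0.0
[ 2.63955151 -0.00577859  1.68248627]
row [-0.7, 4.38, 7.43] [0.002, -0.001, -0.01] dist 0.087
row [-0.73, 2.31, 11.2] [0.002, -0.001, -0.01] dist 0.115
row [-0.73, 1.74, 12.25] [0.002, -0.001, -0.01] dist 0.124
row [-0.74, 1.35, 12.95] [0.002, -0.001, -0.01] dist 0.13
```

```bash
python3 -m jog '[[-0.3,2,3.5,0,0,0],[-0.7,4.4,7.4,0,0,0],[-0.7,3.6,8.9,0,0,0],[-0.7,2.8,10.3,0,0,0],[-0.7,2.3,11.2,0,0,0],[-0.7,2.3,11.2,0,0,0]]'; python3 -c "
from h import *
st()"
```

```text
time_s: 22.3
ee_pos: [0.5228, 0.1175, 0.356]
eef_rot: [2.641, -0.004, 1.683]
force: [0.0, -0.9, 0.1]
grip_width: 0.0006
grip_force: 0.0
22.3 grasp [0.6087 0.1278 0.1977] q [ 0.15  0.25  1.72 -0.03  0.67  0.06] F [ 0.  -0.9  0.1] 0.0006311272126477098 0.0
```

```bash
python3 -m jog '[[0,-0.2,0.4,0,0,0],[0,-0.5,0.9,0,0,0],[0,-0.75,1.35,0,0,0],[0,-0.95,1.75,0,0,0],[0,-0.95,1.75,0,0,0]]'; python3 -c "
from h import *
st()"
```

```text
time_s: 22.8
ee_pos: [0.5233, 0.1175, 0.3376]
eef_rot: [2.638, -0.003, 1.684]
force: [0.0, 0.7, 4.1]
grip_width: 0.0006
grip_force: 1.9
22.8 grasp [0.6098 0.1279 0.1797] q [ 0.15  0.27  1.74 -0.03  0.62  0.06] F [0.  0.7 4.1] 0.0005655914713712887 1.8848098441958427
```

```bash
python3 -m jog '[[0,-0.25,0.45,0,0,0],[0,-0.5,0.9,0,0,0],[0,-0.6,1.05,0,0,0],[0,-0.6,1.05,0,0,0]]'; python3 -c "
from h import *
st()"; python3 -m jog '[[0,0,0,0,0,0],[0,0,0,0,0,0],[0,0,0,0,0,0],[0,0,0,0,0,0]]'
```

```text
time_s: 23.2
ee_pos: [0.5232, 0.1175, 0.3258]
eef_rot: [2.638, -0.003, 1.684]
force: [-0.0, -0.9, 5.9]
grip_width: 0.0005
grip_force: 2.5
23.2 grasp [0.6097 0.1278 0.1678] q [ 0.15  0.29  1.75 -0.03  0.6   0.06] F [-0.  -0.9  5.9] 0.00048100179209276307 2.484646253851679
time_s: 23.6
ee_pos: [0.5231, 0.1175, 0.3259]
eef_rot: [2.638, -0.003, 1.684]
force: [-0.6, -0.0, 5.7]
grip_width: 0.0007
grip_force: 2.5
```

Pressed (about 5.9 N). Now I lift off along the tool axis, retreat and look.

```bash
python3 -m jog '[[0,0.2,-1,0,0,0],[0,0.5,-2.5,0,0,0],[0,0.5,-5,0,0,0],[0,0.5,-8,0,0,0],[0,0,-11,0,0,0],[0,-1,-14,0,0,0],[0,-1,-15,0,0,0],[0,-1,-15,0,0,0]]' && python3 -m jog '[[0,0,0,0,0,0],[0,0,0,0,0,0],[0,0,0,0,0,0],[0,0,0,0,0,0],[0,0,0,0,0,0],[0,0,0,0,0,0],[0,0,0,0,0,0],[0,0,0,0,0,0]]'
python3 - <<'E'
from h import *
st()
ims=[]
for n,(u,v) in(("top",(300,235)),("side",(335,225))):
    c=ctrl.camera(n); np.savez(n+"9.npz",**c); ims.append(cv2.resize(c["img"][v-60:v+60,u-50:u+50],None,fx=4,fy=4,interpolation=cv2.INTER_CUBIC))
cv2.imwrite("pics/p10.png",np.hstack(ims))
E
```

```text
time_s: 24.4
ee_pos: [0.442, 0.108, 0.4536]
eef_rot: [2.636, -0.003, 1.684]
force: [1.0, 0.2, -0.4]
grip_width: 0.0003
grip_force: 0.0
time_s: 25.2
ee_pos: [0.4426, 0.108, 0.4521]
eef_rot: [2.639, -0.003, 1.684]
force: [-0.3, 0.3, -0.4]
grip_width: 0.0002
grip_force: 0.0
25.2 grasp [0.5289 0.1183 0.2941] q [ 0.16 -0.02  1.8  -0.03  0.86  0.06] F [-0.3  0.3 -0.4] 0.00020262685264660184 0.0
```

View pics/p10.png

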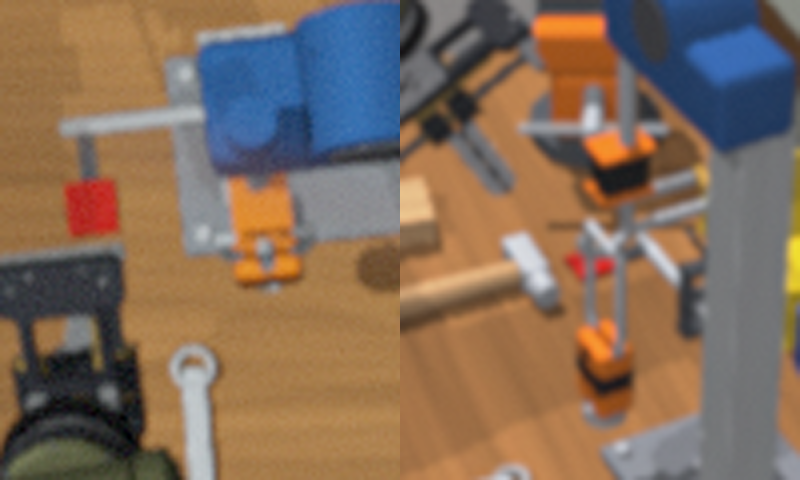

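The hook is fully up: the grip is at side ≈(340,207), as at the start. The hammer hangs on it and the pad is back. I'll wait for the swing to die out, checking it numerically.

```bash
Z='[[0,0,0,0,0,0],[0,0,0,0,0,0],[0,0,0,0,0,0],[0,0,0,0,0,0],[0,0,0,0,0,0],[0,0,0,0,0,0],[0,0,0,0,0,0],[0,0,0,0,0,0]]'
for i in 1 2 3 4 5; do python3 -m jog '[[0,0,0,0,0,0],[0,0,0,0,0,0],[0,0,0,0,0,0],[0,0,0,0,0,0],[0,0,0,0,0,0],[0,0,0,0,0,0],[0,0,0,0,0,0],[0,0,0,0,0,0]]' >/dev/null; done
python3 - <<'E'
from h import *
for i in range(14):
    c=ctrl.camera("side"); h=cv2.cvtColor(c["img"],cv2.COLOR_BGR2HSV); m=cv2.inRange(h,(5,170,90),(18,255,255)); m[:235]=0;m[280:]=0;m[:,:320]=0;m[:,350:]=0
    y,x=np.nonzero(m); print(round(ctrl.get_obs()["time_s"],2),len(x),np.round([x.mean(),y.mean()],2))
E
```

```text
29.35 182 [335.23 256.34]
29.4 180 [335.27 256.2 ]
29.45 178 [335.21 256.21]
29.5 182 [335.28 256.29]
29.55 180 [335.24 256.22]
29.6 179 [335.28 256.26]
29.65 181 [335.29 256.3 ]
29.7 182 [335.3 256.3]
29.75 180 [335.24 256.21]
29.8 178 [335.2  256.25]
29.85 180 [335.28 256.2 ]
29.9 178 [335.22 256.27]
29.95 180 [335.28 256.25]
30.0 183 [335.27 256.31]
```

The hammer is still, so I hand in.

```bash
python3 -c "
from station import ctrl
print(ctrl.hand_in())"
```

```text
the job is handed in; nothing more can be done
None
```

I handed the job in at about 30 s: in the last pictures the hook is fully up with the orange hammer hanging still on it by its bail, the trigger is sprung back and the arm is clear; the hand-in returned no verdict.

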